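Find and mark the rubbing spot of a revolving display tray

TASK

The revolving wooden tray rubs somewhere as it turns. Turn it gently and slowly, feel where the drag is greatest, and let go with the tray resting right on that tight spot; then stand the red peg upright on the tray at the brass pointer, midway across the pale ring, to mark the high spot for sanding. Do not drag the stand about, keep the bowl on the tray, and do not disturb the other things.

Things in the scene. Friction and masses are not known exactly. Their poses are not given: they have to be found in the camera images.
- tray: Round brown wooden tray, 300 mm across, 22 mm thick, turning endlessly on an upright spindle. Origin: centre of its top surface, 72 mm above the table; z up along the axis; x points from the centre to the knob, so its yaw is the tray's angle. A hidden high spot under it, 118 mm from the centre, rubs when it passes the pointer; the drag holds the tray wherever in the tight spot it is left.
- stand: Dark wooden foot, 240 mm across, under the tray, loose on the table: over about 18 N sideways drags it. Origin under its centre, x towards the pointer. The one tight spot comes 0.4 to 4.2 rad anticlockwise from the start. Push at the knob: 0.3 N elsewhere, about 11 N at its peak, a rise and fall 0.27 rad wide; the peak comes 0.05 rad before the middle. Rest within 0.08 rad of the middle.
- knob (a point): Black upright knob on the tray, 20 mm across, standing 47 mm above the tray's top, 110 mm from the tray's centre; it spins freely about its own upright axis. This point is on its axis, 30 mm above the tray's top. It can be gripped from above and led round the circle.
- brake: Brass holder, fixed to the stand, of a black rubber shoe under the tray's rim at the pointer; a spring presses the shoe up and only the high spot touches it. The brass pointer stands just outside the rim at the same angle, its top level with the tray's. Origin: underside of the holder, 118 mm from the tray's axis, 18 mm above the table.
- spot (a point): Point on the tray's top straight above the shoe, at the brass pointer, midway across the pale ring (97 to 139 mm radius), 118 mm from the tray's axis; fixed to the stand, not turning with the tray. The red peg is to stand here. When the tray is on its tight spot the knob is at least 1.5 rad away from here.
- red (a point): Red turned wooden peg, 60 mm tall, foot 36 mm across, waist 26 to 28 mm across from 14 to 40 mm up, 60 g, standing on the table. This point is on its axis, half-way up (30 mm).
- yellow (a point): Yellow peg of the same shape, not to be disturbed. Point half-way up.
- green (a point): Green peg of the same shape, not to be disturbed. Point half-way up.
- bowl: Small light wooden bowl, 90 mm across, 32 mm high, standing loose at the middle of the tray and turning with it. Origin: centre of its underside.
- cup: Wooden cup, 66 mm across, 70 mm high, on the table, not to be disturbed. Origin: centre of its underside.
- polish: Yellow bottle of polish, 56 mm across, 130 mm high, on the table, not to be disturbed. Origin: centre of its underside.
- ladle: Wooden spoon, 200 mm long, lying on the table, not to be disturbed.
Things that resemble listed ones, but are neither listed nor needed, are in the scene too. Leave any orange or pink look-alike of the bowl alone.

How it is judged:
On the way, in this order (a step that is already met when the one before it is completed fails the run):
1. the tray is let go and rests on its tight spot, the red peg not yet placed (contact force between tray and brake above 6 N and angular speed of tray below 0.05 rad/s and contact force between the fingers and tray below 0.1 N and distance of red from where it was at the start of the episode below 0.02 m), for 0.2 s.
2. the red peg stands on the tray at the pointer (contact force between tray and brake above 6 N and horizontal distance between red and spot below 0.02 m and z of red in the frame of spot below 0.035 m), for 0.2 s.
At the end, for the whole second after the job is handed in: The tray, let go, rests on its tight spot (shoe pressed by over 6 N of its 13 N peak: within about 0.09 rad of the middle); the red peg stands upright (0.12 rad) on the tray within 20 mm of the spot at the pointer; the bowl stands upright on the tray within 60 mm of its middle (all of step 2 and angular speed of tray below 0.05 rad/s and contact force between the fingers and tray below 0.1 N and z of red in the frame of spot above 0.025 m and angle between red's own z axis and vertical below 0.12 rad and linear speed of bowl below 0.02 m/s and horizontal distance between bowl and tray below 0.06 m and angle between bowl's own z axis and vertical below 0.15 rad); the robot touches nothing.
It fails at once if the stand is dragged or twisted so that the pointer moves by more than 15 mm (distance of spot from where it was at the start of the episode above 0.015 m).
It fails at once if the tray is spun faster than 2.5 rad/s (angular speed of tray above 2.5 rad/s).
It fails at once if the bowl is tipped or pushed off (angle between bowl's own z axis and vertical above 0.5 rad or horizontal distance between bowl and tray above 0.08 m).
It fails at once if another peg, the cup, the polish bottle or the spoon is moved by more than 30 mm (distance of any of yellow, green, cup, polish, ladle from where it was at the start of the episode above 0.03 m).
It also fails if it takes over 72 s, if anything falls off the work surface, if the arm or the gripper's body presses on something with over 40 N, if the wrist force passes 120 N, or if a joint passes its speed limit or range.

ROBOT

A 6-joint arm with a two-finger parallel gripper is mounted at the origin on the work surface. World frame = base frame: x ahead of the robot, y to its left, z up, the work surface at z = 0. Lengths are in m, angles in rad, forces in N, time in s.
With the tool pointing down it reaches from about 0.35 to 1 m from the base axis. Payload 7.1 kg.
Tool frame: the origin (TCP) lies at the very end of the fingers, on their centre line; the grasp point (between the pads) lies r.pinch_z behind it (r.pinch_z is the distance from the TCP to the grasp point, in m); z points along the fingers, y is the line along which they close (so a half turn about z gives the same grasp; the last joint's range is limited). The gripper opens to 85 mm and grips with 20 to 120 N. Pads are 22 mm wide; open, the fingers measure 114 mm over their backs; the gripper's body (76 mm by 85 mm) begins 54 mm behind the grasp point. The pads swing forward as they close: fully open they stand 13 mm farther back than shut.
Start: joints at [-1.199, 0.423, 1.63, -0, 1.089, -0.019], TCP at [0.238, -0.578, 0.231] pointing down, gripper open.
Joint ranges: [-3, 3], [-0.9, 2.11], [0.09, 2.58], [-1.31, 4.45], [0.11, 2.69], [-2.54, 2.54]. Speed limits (rad/s): [2.39, 2.39, 3.01, 3.14, 3.14, 3.14].

INTERFACE

Orientations are given as a unit quaternion [w, x, y, z].
In Python, from cell import status, eyes, close_job, r gives the robot as it stands.
- The arm moves only by the tool drive_tool, never from a script. Its argument "targets" is a list of rows, each an object of numbers: "tx", "ty", "tz": the shift along the world's x, y, z in m; "yaw": the turn about the world's z in degrees. In form: [{"tx": .., "ty": .., "tz": .., "yaw": ..}, ...]. A call has 1 to 8 rows; each row is the pose to reach, as a shift and turn from the pose commanded when the call began; what a row does not reach only later rows make up. A row lasts 1/8 s, in which the tool goes at most 62.5 mm and 10.7 degrees, less where a joint would pass 70% of its speed; a pose out of reach is approached as far as the arm can. A call with a gripper value outside its range is refused whole. "grip" is the closure, from 0 (fully open) to 1 (shut), set as the call begins (left out, the last holds). The fingers move at their own pace and stop on an object; "newtons" is the grip in N (left out, the last holds). Time passes only in rows, so rows that repeat a pose let the fingers close. It gives the time, the measured TCP pose, the force, the opening and the grip force at its end, in the units of the state.
- status.get_obs(): the state, without advancing time (a new reading comes with each control period).
- eyes.snapshot(name): name is "side" or "top" or "wrist"; returns the picture (480x640x3 uint8, red, green, blue); there is no depth.
- eyes.camera_params(name): a dict with "K" (3x3 intrinsics, pixels), "camera_from_world" (4x4, takes a point from world to camera coordinates). Camera axes: x right, y up, looking along -z (the intrinsics and any distortion apply to the point x, -y, -z); pixel columns grow to the right and rows downward; lengths in m; the calibration is good to about 2 mm. A picture is of the moment at which its call begins: read the wrist's pose just before it. camera_params takes no time and is no camera call; for the wrist camera it gives the pose at the moment of the call.
- close_job(): hands the job in; it is judged then, once.
The state is a dict: "t": time; "joint_positions": joint angles; "qvel": joint speeds; "joint_torque": joint torques, N m; "tcp_pos": TCP position; "tcp_rot": TCP orientation; "ft_force": force on the tool from outside, world axes, zero at the start; "wrist_torque": the same for the moment, N m; "gripper_width": finger opening in m; "gripper_force": force on a finger pad.
Only numpy, scipy, OpenCV 4.12 (cv2) and the standard library are available. Lean on these libraries where they do the work, as an engineer would, in place of code of your own. Each camera call takes 0.05 s, during which the arm holds its last target. There are 200 camera calls.

## Working session

There is one attempt and no reset: what is moved stays moved. The work goes in short steps, Python scripts to look and compute and a tool call to move; the robot and the scene stay as the last step left them, time stands still between calls to the robot, and variables do not carry over. Pictures are saved under pics/ and viewed, at most 10 in all, crops included, and the job is handed in when it is done.

Besides the shell and the picture viewer there is one more tool, called as name(argument=value, ...), one argument or row to a line, values as JSON. drive_tool: Moves the arm, as the interface text tells. Its arguments: {"type":"object","properties":{"targets":{"type":"array"},"grip":{"type":"number"},"newtons":{"type":"number"}},"required":["targets"]}

```bash
mkdir -p pics; ls
python3 - <<'E'
from cell import status, eyes, r
import cv2
print(status.get_obs(), r.pinch_z)
for n in("top","side"):
    im=eyes.snapshot(n); cv2.imwrite(f"pics/{n}0.png",im[...,::-1]); p=eyes.camera_params(n); print(n,p)
E
```

```text
pics
{'t': 0.0, 'joint_positions': array([-1.19900266e+00,  4.23843469e-01,  1.63071950e+00,  1.51173544e-05,
        1.08860478e+00, -1.90041781e-02]), 'qvel': array([-9.67484358e-04, -3.75736866e-04,  5.95881425e-04,  7.36272584e-04,
        1.80542519e-05,  9.58694197e-04]), 'joint_torque': array([-2.18269861e-05, -5.57395399e+01, -2.81746119e+01,  8.36969730e-05,
        7.33826018e-03,  1.12423163e-05]), 'tcp_pos': array([ 0.23789853, -0.57734116,  0.23053247]), 'tcp_rot': array([-7.76500230e-04,  9.80970671e-01,  1.94154376e-01, -1.31609492e-04]), 'ft_force': array([ 0.37503222,  0.58575987, -0.21755296]), 'wrist_torque': array([-0.03336573, -0.01577794, -0.05778288]), 'gripper_force': 0.0, 'gripper_width': 0.08518509753045019} 0.0187
top {'K': array([[449.8392534 ,   0.        , 328.91355604],
       [  0.        , 449.8392534 , 237.20131284],
       [  0.        ,   0.        ,   1.        ]]), 'camera_from_world': array([[-2.18010661e-02, -9.99758926e-01, -2.60836419e-03,
        -4.88933100e-02],
       [ 9.91273384e-01, -2.19551470e-02,  1.29980960e-01,
        -4.94723543e-01],
       [-1.30006892e-01,  2.48121490e-04,  9.91513059e-01,
        -1.03454301e+00],
       [ 0.00000000e+00,  0.00000000e+00,  0.00000000e+00,
         1.00000000e+00]])}
side {'K': array([[562.85008899,   0.        , 325.47948146],
       [  0.        , 562.85008899, 237.64765624],
       [  0.        ,   0.        ,   1.        ]]), 'camera_from_world': array([[-0.99433861, -0.10529893, -0.01424312,  0.48692909],
       [ 0.06382171, -0.69901137,  0.7122569 , -0.14372364],
       [-0.08495599,  0.70731551,  0.70177435, -1.24870457],
       [ 0.        ,  0.        ,  0.        ,  1.        ]])}
```

View pics/top0.png

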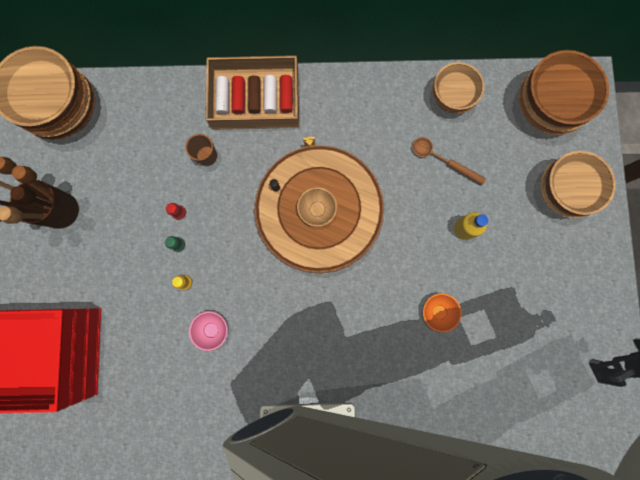

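View pics/side0.png

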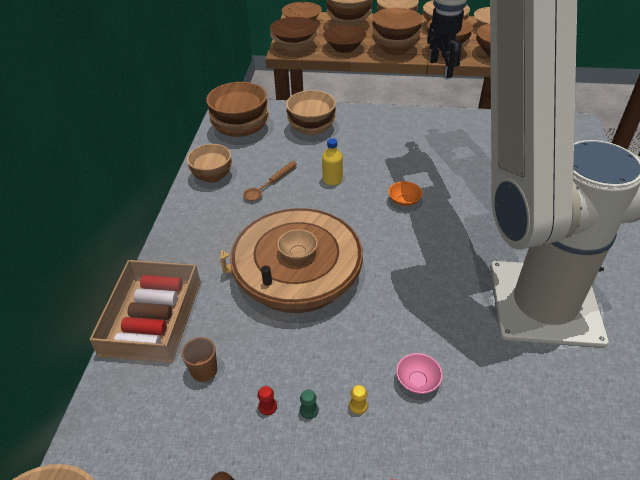

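The top view shows the tray at about (319,208), the knob at (275,185), the pointer at (309,140) and the red peg at (175,210). In the side view they are at (297,257), (266,275), (225,262) and (267,400).

```bash
cat > h.py <<'E'
import numpy as np, cv2
from cell import status, eyes, r
def ray(n,px,p=None):
    p=p or eyes.camera_params(n); T=p["camera_from_world"]; R=T[:3,:3]; K=p["K"]
    d=np.linalg.inv(K)@np.array([px[0],px[1],1.]); d=R.T@(d*[1,-1,-1]); return -R.T@T[:3,3],d
def plane(n,px,z,p=None):
    c,d=ray(n,px,p); return c+d*(z-c[2])/d[2]
def tri(a,b):
    (c1,d1),(c2,d2)=a,b
    s=np.linalg.lstsq(np.c_[d1,-d2],c2-c1,rcond=None)[0]
    p,q=c1+s[0]*d1,c2+s[1]*d2; return (p+q)/2,np.linalg.norm(p-q)
def blobs(m,box):
    x0,y0,x1,y1=box; k=np.zeros_like(m); k[y0:y1,x0:x1]=m[y0:y1,x0:x1]
    c=cv2.findContours(k,cv2.RETR_EXTERNAL,cv2.CHAIN_APPROX_NONE)[0]
    return max(c,key=cv2.contourArea)
def cen(c):
    m=cv2.moments(c); return np.array([m["m10"]/m["m00"],m["m01"]/m["m00"]])
E
cat > m.py <<'E'
from h import *
I={n:cv2.imread(f"pics/{n}0.png") for n in("top","side")}
H={n:cv2.cvtColor(I[n],cv2.COLOR_BGR2HSV) for n in I}
print("cam",ray("top",(0,0))[0],ray("side",(0,0))[0])
# tray rim, fitted as a circle on the plane z=.072
sat=(H["top"][...,1]>60).astype(np.uint8)*255
c=blobs(sat,(235,147,400,290)); c=c[c[:,0,1]>150]
P=np.array([plane("top",q,.072)[:2] for q in c[:,0]])
A=np.c_[2*P,np.ones(len(P))]; s=np.linalg.lstsq(A,(P**2).sum(1),rcond=None)[0]; print("tray",s[:2],np.sqrt(s[2]+s[:2]@s[:2]))
e=cv2.fitEllipse(c); print(e, plane("top",e[0],.072))
def mask(n,lo,hi): return cv2.inRange(H[n],np.array(lo),np.array(hi))
def both(name,lo,hi,b1,b2):
    a=blobs(mask("top",lo,hi),b1); b=blobs(mask("side",lo,hi),b2)
    pa,pb=cen(a),cen(b); p,g=tri(ray("top",pa),ray("side",pb))
    print(name,pa.round(1),cv2.boundingRect(a),pb.round(1),cv2.boundingRect(b),"P",p.round(4),"gap",round(g,4))
    return pa,pb
both("knob",(0,0,0),(180,255,50),(262,172,290,198),(256,262,276,290))
both("red",(0,170,60),(8,255,255),(160,198,190,224),(255,380,280,418))
both("pointer",(15,120,90),(35,255,255),(300,134,318,147),(218,248,233,276))
both("green",(50,60,20),(95,255,200),(160,230,190,255),(295,385,322,420))
for n,b in(("cup",(200,148)),):
    print(n,plane("top",b,.07))
E
python3 m.py
python3 - <<'E'
import cv2,numpy as np
a=cv2.imread('pics/top0.png');b=cv2.imread('pics/side0.png')
x=cv2.resize(a[130:280,160:390],None,fx=3.4,fy=3.4,interpolation=2)
cv2.imwrite('pics/c1.png',x[:600,:800])
E
```

```text
cam [ 0.35484263 -0.05948656  1.08994001] [0.38726015 0.83403677 0.98561239]
tray [ 0.55781298 -0.03761119] 0.14806670718652312
((318.666015625, 208.64662170410156), (126.58356475830078, 128.57298278808594), 85.64025115966797) [ 0.55510368 -0.03760673  0.072     ]
knob [275.4 187.7] (272, 184, 7, 7) [266.2 275.3] (261, 266, 11, 19) P [0.6051 0.0594 0.0926] gap 0.007
red [172.  208.7] (166, 204, 13, 11) [266.4 400.6] (258, 386, 19, 29) P [0.5689 0.3142 0.032 ] gap 0.0036
pointer [309.1 141.3] (304, 137, 11, 10) [227.6 268.7] (223, 265, 9, 8) P [ 0.7264 -0.0163  0.0225] gap 0.0142
green [174.6 243.2] (165, 237, 20, 14) [308.2 404.4] (300, 390, 18, 29) P [0.4888 0.3095 0.0224] gap 0.0008
cup [0.70661439 0.23847204 0.07      ]
```

View pics/c1.png

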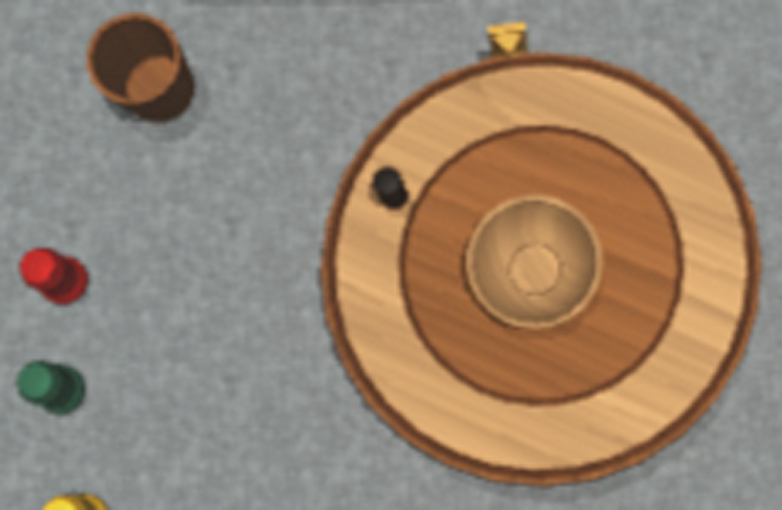

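Run:
```python
from h import *
C=np.array([.5565,-.0385])
for nm,n,px,z in(("knob top","top",(160+386/3.4,130+182/3.4),.119),("knob mid","top",(275.2,186.8),.0955),("knob mid side","side",(266.2,275.3),.0955),("ptr","top",(309.4,141.2),.072),("ptr side","side",(225.5,262),.06),("C","top",(319.1,208.1),.072),
  ("red top","top",(160+40/3.4,130+268/3.4),.058),("red foot","top",(160+64/3.4,130+281/3.4),.005),("redside","side",(266.4,401.2),.03)):
    p=plane(n,px,z); d=p[:2]-C; print(nm,p.round(4),"r",np.hypot(*d).round(4),"ang",np.arctan2(d[1],d[0]).round(3))
# inner ring circle on the top
im=cv2.imread("pics/top0.png"); g=im[...,1].astype(float)
for s in("inner",):
    P=[]
    for a in np.arange(0,6.28,.1):
        rr=np.arange(.08,.115,.0005); T=eyes.camera_params("top"); 
        X=np.c_[C[0]+rr*np.cos(a),C[1]+rr*np.sin(a),np.full(len(rr),.072),np.ones(len(rr))]@T["camera_from_world"].T
        u=T["K"][0,0]*X[:,0]/-X[:,2]+T["K"][0,2]; v=-T["K"][1,1]*X[:,1]/-X[:,2]+T["K"][1,2]
        w=cv2.remap(im[...,1],u.astype(np.float32)[None],v.astype(np.float32)[None],1)[0].astype(float)
        k=np.argmax(np.convolve(w,np.r_[np.ones(4),-np.ones(4)],"valid"))+4
        P.append([C[0]+rr[k]*np.cos(a),C[1]+rr[k]*np.sin(a)])
    P=np.array(P)
    for _ in range(3):
        A=np.c_[2*P,np.ones(len(P))]; q=np.linalg.lstsq(A,(P**2).sum(1),rcond=None)[0]; R=np.sqrt(q[2]+q[:2]@q[:2])
        e=abs(np.hypot(*(P-q[:2]).T)-R); P=P[e<max(2*np.median(e),.001)]
    print("inner",q[:2],R,len(P))
```

```text
knob top [0.6046 0.0602 0.119 ] r 0.1097 ang 1.117
knob mid [0.603  0.0593 0.0955] r 0.1083 ang 1.127
knob mid side [0.6079 0.0611 0.0955] r 0.1121 ang 1.094
ptr [ 0.7166 -0.0189  0.072 ] r 0.1613 ang 0.122
ptr side [ 7.154e-01 -7.000e-04  6.000e-02] r 0.1633 ang 0.234
C [ 0.5564 -0.0386  0.072 ] r 0.0002 ang -2.391
red top [0.5651 0.3057 0.058 ] r 0.3443 ang 1.546
red foot [0.566  0.3069 0.005 ] r 0.3455 ang 1.543
redside [0.5671 0.3146 0.03  ] r 0.3533 ang 1.541
inner [ 0.55861602 -0.03769109] 0.09674646399340046 63
```

drive_tool(
  targets=[
    {"tx": 0.03, "ty": 0.05, "tz": 0, "yaw": 5},
    {"tx": 0.06, "ty": 0.1, "tz": 0, "yaw": 10},
    {"tx": 0.09, "ty": 0.15, "tz": 0, "yaw": 15},
    {"tx": 0.12, "ty": 0.2, "tz": 0, "yaw": 20},
    {"tx": 0.15, "ty": 0.25, "tz": 0, "yaw": 26},
    {"tx": 0.18, "ty": 0.3, "tz": 0, "yaw": 31},
    {"tx": 0.21, "ty": 0.35, "tz": 0, "yaw": 36},
    {"tx": 0.24, "ty": 0.4, "tz": 0, "yaw": 41},
  ],
  grip=0,
  newtons=20,
)

```text
t: 1.1
tcp_pos: [0.4787, -0.1761, 0.2312]
tcp_rot: [-0.0, 0.85, 0.527, -0.0]
ft_force: [0.6, -0.2, 0.0]
gripper_width: 0.0857
gripper_force: 0.0
```

drive_tool(
  targets=[
    {"tx": 0.03, "ty": 0.055, "tz": 0, "yaw": 0},
    {"tx": 0.06, "ty": 0.105, "tz": 0, "yaw": 0},
    {"tx": 0.09, "ty": 0.16, "tz": 0, "yaw": 0},
    {"tx": 0.115, "ty": 0.215, "tz": 0, "yaw": 0},
    {"tx": 0.1275, "ty": 0.2375, "tz": 0, "yaw": 0},
    {"tx": 0.1275, "ty": 0.2375, "tz": -0.05, "yaw": 0},
    {"tx": 0.1275, "ty": 0.2375, "tz": -0.09, "yaw": 0},
    {"tx": 0.1275, "ty": 0.2375, "tz": -0.09, "yaw": 0},
  ],
)

```text
t: 2.1
tcp_pos: [0.6028, 0.0589, 0.1382]
tcp_rot: [-0.002, 0.851, 0.525, -0.003]
ft_force: [0.3, 0.1, 0.1]
gripper_width: 0.0852
gripper_force: 0.0
```

Run:
```python
from h import *
o=status.get_obs(); print(o["tcp_pos"])
p=eyes.camera_params("wrist"); im=eyes.snapshot("wrist"); cv2.imwrite("pics/w1.png",im[...,::-1])
T=p["camera_from_world"]
for X in([.606,.0615,.119],[.606,.0615,.072],[.5585,-.0378,.072],[.6757,-.0237,.072],[.717,-.019,.072]):
    c=T@np.r_[X,1]; print(p["K"][0,0]*c[0]/-c[2]+p["K"][0,2], p["K"][1,1]*c[1]/c[2]+p["K"][1,2])
```

```text
[0.60280898 0.05892107 0.13815096]
321.9470316881233 276.2250624985099
321.17527447528806 242.8823554531631
323.7751836530618 416.3395846088731
500.29277878243295 319.8656677367762
569.6998753667274 282.4220418272638
```

View pics/w1.png

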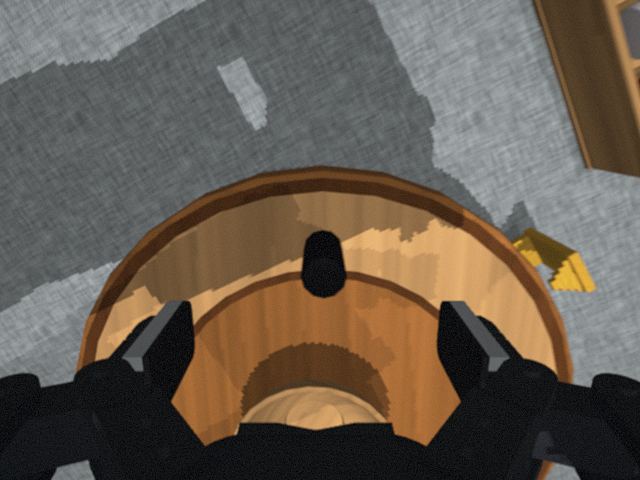

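The knob stands at (325,278) top and (322,240) base, within 3 px of the prediction. The pointer is at about (555,260).

drive_tool(
  targets=[
    {"tx": 0.003, "ty": 0.0025, "tz": -0.03, "yaw": 0},
    {"tx": 0.003, "ty": 0.0025, "tz": -0.055, "yaw": 0},
    {"tx": 0.003, "ty": 0.0025, "tz": -0.055, "yaw": 0},
  ],
)

```text
t: 2.52
tcp_pos: [0.6086, 0.0617, 0.0868]
tcp_rot: [-0.0, 0.851, 0.525, -0.0]
ft_force: [-0.2, -0.2, 0.0]
gripper_width: 0.0856
gripper_force: 0.0
```

drive_tool(
  targets=[
    {"tx": 0, "ty": 0, "tz": 0, "yaw": 0},
    {"tx": 0, "ty": 0, "tz": 0, "yaw": 0},
    {"tx": 0, "ty": 0, "tz": 0, "yaw": 0},
    {"tx": 0, "ty": 0, "tz": 0, "yaw": 0},
    {"tx": 0, "ty": 0, "tz": 0, "yaw": 0},
  ],
  grip=0.8,
  newtons=20,
)

```text
t: 3.15
tcp_pos: [0.6091, 0.0621, 0.0871]
tcp_rot: [0.0, 0.851, 0.525, 0.0]
ft_force: [-0.8, -1.2, 6.2]
gripper_width: 0.0195
gripper_force: 21.4
```

Run:
```python
import numpy as np
a0=1.10; f=lambda p:.11*np.array([np.cos(a0+p),np.sin(a0+p)])
s=0
for e in np.r_[.15,.3,np.arange(.45,4.6,.15)]:
    d=[(f(s+(e-s)*k/3)-f(s))*1000 for k in(1,2,3)]
    print(round(s,2),round(e,2)," ".join(f"{x[0]:.1f},{x[1]:.1f}" for x in d)); s=e
```

```text
0 0.15 -5.0,2.4 -10.0,4.5 -15.2,6.4
0.15 0.3 -5.3,1.6 -10.6,2.9 -16.0,4.0
0.3 0.45 -5.4,0.8 -10.9,1.3 -16.4,1.6
0.45 0.6 -5.5,-0.0 -11.0,-0.3 -16.5,-0.9
0.6 0.75 -5.4,-0.8 -10.8,-2.0 -16.1,-3.3
0.75 0.9 -5.2,-1.6 -10.4,-3.6 -15.5,-5.7
0.9 1.05 -4.9,-2.4 -9.8,-5.1 -14.4,-8.0
1.05 1.2 -4.5,-3.1 -8.9,-6.5 -13.1,-10.0
1.2 1.35 -4.0,-3.8 -7.8,-7.7 -11.4,-11.9
1.35 1.5 -3.4,-4.3 -6.6,-8.8 -9.5,-13.4
1.5 1.65 -2.7,-4.8 -5.2,-9.7 -7.4,-14.7
1.65 1.8 -2.0,-5.1 -3.7,-10.4 -5.1,-15.7
1.8 1.95 -1.2,-5.4 -2.1,-10.8 -2.7,-16.3
1.95 2.1 -0.4,-5.5 -0.5,-11.0 -0.3,-16.5
2.1 2.25 0.5,-5.5 1.2,-10.9 2.2,-16.3
2.25 2.4 1.3,-5.4 2.8,-10.6 4.6,-15.8
2.4 2.55 2.1,-5.1 4.4,-10.1 6.9,-15.0
2.55 2.7 2.8,-4.7 5.8,-9.3 9.1,-13.8
2.7 2.85 3.5,-4.3 7.2,-8.3 11.0,-12.2
2.85 3.0 4.1,-3.7 8.3,-7.2 12.7,-10.5
3.0 3.15 4.6,-3.0 9.3,-5.9 14.2,-8.4
3.15 3.3 5.0,-2.3 10.1,-4.4 15.3,-6.2
3.3 3.45 5.3,-1.6 10.6,-2.9 16.0,-3.9
3.45 3.6 5.4,-0.8 10.9,-1.2 16.4,-1.4
3.6 3.75 5.5,0.1 11.0,0.4 16.5,1.0
3.75 3.9 5.4,0.9 10.8,2.1 16.1,3.5
3.9 4.05 5.2,1.7 10.4,3.6 15.4,5.8
4.05 4.2 4.9,2.5 9.7,5.2 14.4,8.1
4.2 4.35 4.5,3.2 8.8,6.5 13.0,10.1
4.35 4.5 4.0,3.8 7.8,7.8 11.3,12.0
```

drive_tool(
  targets=[
    {"tx": -0.005, "ty": 0.0024, "tz": 0, "yaw": 0},
    {"tx": -0.01, "ty": 0.0045, "tz": 0, "yaw": 0},
    {"tx": -0.0152, "ty": 0.0064, "tz": 0, "yaw": 0},
  ],
)

```text
t: 3.52
tcp_pos: [0.5938, 0.0685, 0.087]
tcp_rot: [0.0, 0.851, 0.525, 0.001]
ft_force: [-0.6, -2.4, 7.0]
gripper_width: 0.0193
gripper_force: 21.5
```

drive_tool(
  targets=[
    {"tx": -0.0053, "ty": 0.0016, "tz": 0, "yaw": 0},
    {"tx": -0.0106, "ty": 0.0029, "tz": 0, "yaw": 0},
    {"tx": -0.016, "ty": 0.004, "tz": 0, "yaw": 0},
  ],
)

```text
t: 3.9
tcp_pos: [0.5778, 0.0724, 0.087]
tcp_rot: [0.001, 0.851, 0.526, 0.001]
ft_force: [-0.3, -2.6, 7.1]
gripper_width: 0.0194
gripper_force: 21.5
```

drive_tool(
  targets=[
    {"tx": -0.0054, "ty": 0.0008, "tz": 0, "yaw": 0},
    {"tx": -0.0109, "ty": 0.0013, "tz": 0, "yaw": 0},
    {"tx": -0.0164, "ty": 0.0016, "tz": 0, "yaw": 0},
  ],
)

```text
t: 4.28
tcp_pos: [0.5615, 0.0739, 0.087]
tcp_rot: [0.001, 0.851, 0.526, 0.001]
ft_force: [0.9, -3.5, 6.6]
gripper_width: 0.0196
gripper_force: 21.5
```

drive_tool(
  targets=[
    {"tx": -0.0055, "ty": -0.0002, "tz": 0, "yaw": 0},
    {"tx": -0.011, "ty": -0.0007, "tz": 0, "yaw": 0},
    {"tx": -0.0165, "ty": -0.0014, "tz": 0, "yaw": 0},
  ],
)

```text
t: 4.65
tcp_pos: [0.5451, 0.0729, 0.087]
tcp_rot: [0.0, 0.851, 0.525, 0.001]
ft_force: [0.7, -0.3, 5.6]
gripper_width: 0.019
gripper_force: 21.5
```

drive_tool(
  targets=[
    {"tx": -0.0054, "ty": -0.0008, "tz": 0, "yaw": 0},
    {"tx": -0.0108, "ty": -0.002, "tz": 0, "yaw": 0},
    {"tx": -0.0161, "ty": -0.0033, "tz": 0, "yaw": 0},
  ],
)

```text
t: 5.03
tcp_pos: [0.529, 0.0696, 0.087]
tcp_rot: [0.0, 0.851, 0.525, 0.001]
ft_force: [0.5, -1.3, 6.2]
gripper_width: 0.0196
gripper_force: 21.5
```

drive_tool(
  targets=[
    {"tx": -0.0052, "ty": -0.0016, "tz": 0, "yaw": 0},
    {"tx": -0.0104, "ty": -0.0036, "tz": 0, "yaw": 0},
    {"tx": -0.0155, "ty": -0.0057, "tz": 0, "yaw": 0},
  ],
)

```text
t: 5.4
tcp_pos: [0.5136, 0.0638, 0.087]
tcp_rot: [0.0, 0.851, 0.525, 0.001]
ft_force: [1.4, -1.9, 6.3]
gripper_width: 0.019
gripper_force: 21.5
```

drive_tool(
  targets=[
    {"tx": -0.0049, "ty": -0.0024, "tz": 0, "yaw": 0},
    {"tx": -0.0098, "ty": -0.0051, "tz": 0, "yaw": 0},
    {"tx": -0.0144, "ty": -0.008, "tz": 0, "yaw": 0},
  ],
)

```text
t: 5.78
tcp_pos: [0.4992, 0.0558, 0.087]
tcp_rot: [0.0, 0.851, 0.525, 0.001]
ft_force: [1.3, -0.0, 6.8]
gripper_width: 0.0191
gripper_force: 21.5
```

drive_tool(
  targets=[
    {"tx": -0.0045, "ty": -0.0031, "tz": 0, "yaw": 0},
    {"tx": -0.0089, "ty": -0.0065, "tz": 0, "yaw": 0},
    {"tx": -0.0131, "ty": -0.01, "tz": 0, "yaw": 0},
  ],
)

```text
t: 6.15
tcp_pos: [0.4862, 0.0458, 0.087]
tcp_rot: [0.0, 0.851, 0.525, 0.001]
ft_force: [0.8, -0.4, 6.7]
gripper_width: 0.0192
gripper_force: 21.5
```

drive_tool(
  targets=[
    {"tx": -0.004, "ty": -0.0038, "tz": 0, "yaw": 0},
    {"tx": -0.0078, "ty": -0.0077, "tz": 0, "yaw": 0},
    {"tx": -0.0114, "ty": -0.0119, "tz": 0, "yaw": 0},
  ],
)

```text
t: 6.52
tcp_pos: [0.4747, 0.0339, 0.087]
tcp_rot: [0.0, 0.851, 0.525, 0.001]
ft_force: [0.1, 0.2, 7.3]
gripper_width: 0.0193
gripper_force: 21.5
```

drive_tool(
  targets=[
    {"tx": -0.0034, "ty": -0.0043, "tz": 0, "yaw": 0},
    {"tx": -0.0066, "ty": -0.0088, "tz": 0, "yaw": 0},
    {"tx": -0.0095, "ty": -0.0134, "tz": 0, "yaw": 0},
  ],
)

```text
t: 6.9
tcp_pos: [0.4653, 0.0205, 0.087]
tcp_rot: [0.0, 0.851, 0.525, 0.001]
ft_force: [0.5, -0.4, 7.7]
gripper_width: 0.0197
gripper_force: 21.5
```

drive_tool(
  targets=[
    {"tx": -0.0027, "ty": -0.0048, "tz": 0, "yaw": 0},
    {"tx": -0.0052, "ty": -0.0097, "tz": 0, "yaw": 0},
    {"tx": -0.0074, "ty": -0.0147, "tz": 0, "yaw": 0},
  ],
)

```text
t: 7.28
tcp_pos: [0.4578, 0.0058, 0.087]
tcp_rot: [0.0, 0.851, 0.525, 0.001]
ft_force: [-0.3, 0.0, 7.2]
gripper_width: 0.0192
gripper_force: 21.6
```

drive_tool(
  targets=[
    {"tx": -0.002, "ty": -0.0051, "tz": 0, "yaw": 0},
    {"tx": -0.0037, "ty": -0.0104, "tz": 0, "yaw": 0},
    {"tx": -0.0051, "ty": -0.0157, "tz": 0, "yaw": 0},
  ],
)

```text
t: 7.65
tcp_pos: [0.4527, -0.0099, 0.087]
tcp_rot: [0.0, 0.851, 0.525, 0.001]
ft_force: [0.8, 3.1, 8.4]
gripper_width: 0.0193
gripper_force: 21.6
```

drive_tool(
  targets=[
    {"tx": -0.0006, "ty": -0.0027, "tz": 0, "yaw": 0},
    {"tx": -0.0012, "ty": -0.0054, "tz": 0, "yaw": 0},
  ],
)

```text
t: 7.9
tcp_pos: [0.4516, -0.0149, 0.087]
tcp_rot: [0.0, 0.851, 0.525, 0.001]
ft_force: [0.4, 5.6, 8.5]
gripper_width: 0.0194
gripper_force: 21.7
```

drive_tool(
  targets=[
    {"tx": -0.0005, "ty": -0.0027, "tz": 0, "yaw": 0},
    {"tx": -0.0009, "ty": -0.0054, "tz": 0, "yaw": 0},
  ],
)

```text
t: 8.15
tcp_pos: [0.4507, -0.0201, 0.087]
tcp_rot: [0.0, 0.851, 0.525, 0.001]
ft_force: [1.0, 6.7, 8.7]
gripper_width: 0.0193
gripper_force: 21.7
```

drive_tool(
  targets=[
    {"tx": -0.0003, "ty": -0.0027, "tz": 0, "yaw": 0},
    {"tx": -0.0006, "ty": -0.0055, "tz": 0, "yaw": 0},
  ],
)

```text
t: 8.4
tcp_pos: [0.45, -0.0256, 0.087]
tcp_rot: [0.0, 0.851, 0.525, 0.001]
ft_force: [-0.0, 4.6, 8.7]
gripper_width: 0.0193
gripper_force: 21.7
```

drive_tool(
  targets=[
    {"tx": -0.0002, "ty": -0.0027, "tz": 0, "yaw": 0},
    {"tx": -0.0003, "ty": -0.0055, "tz": 0, "yaw": 0},
  ],
)

```text
t: 8.65
tcp_pos: [0.4497, -0.0316, 0.087]
tcp_rot: [0.0, 0.851, 0.525, 0.001]
ft_force: [-0.8, -0.2, 9.3]
gripper_width: 0.0195
gripper_force: 21.7
```

drive_tool(
  targets=[
    {"tx": 0, "ty": -0.0027, "tz": 0, "yaw": 0},
    {"tx": 0, "ty": -0.0055, "tz": 0, "yaw": 0},
  ],
)

```text
t: 8.9
tcp_pos: [0.4496, -0.0373, 0.087]
tcp_rot: [0.0, 0.851, 0.525, 0.001]
ft_force: [-0.1, -0.7, 9.5]
gripper_width: 0.0197
gripper_force: 21.7
```

drive_tool(
  targets=[
    {"tx": 0.0001, "ty": -0.0027, "tz": 0, "yaw": 0},
    {"tx": 0.0003, "ty": -0.0055, "tz": 0, "yaw": 0},
  ],
)

```text
t: 9.15
tcp_pos: [0.4498, -0.0427, 0.087]
tcp_rot: [0.0, 0.851, 0.525, 0.001]
ft_force: [-1.4, 0.7, 9.3]
gripper_width: 0.0191
gripper_force: 21.7
```

drive_tool(
  targets=[
    {"tx": -0.0001, "ty": 0.0027, "tz": 0, "yaw": 0},
    {"tx": -0.0002, "ty": 0.0055, "tz": 0, "yaw": 0},
  ],
)

```text
t: 9.4
tcp_pos: [0.4496, -0.0374, 0.087]
tcp_rot: [0.001, 0.851, 0.525, 0.0]
ft_force: [-0.7, -3.8, 9.1]
gripper_width: 0.0191
gripper_force: 21.8
```

drive_tool(
  targets=[
    {"tx": 0, "ty": 0.0028, "tz": 0, "yaw": 0},
  ],
)

```text
t: 9.52
tcp_pos: [0.4496, -0.0348, 0.087]
tcp_rot: [0.001, 0.851, 0.526, 0.0]
ft_force: [-0.8, -3.9, 9.1]
gripper_width: 0.0198
gripper_force: 21.8
```

drive_tool(
  targets=[
    {"tx": 0, "ty": 0.0027, "tz": 0, "yaw": 0},
  ],
)

```text
t: 9.65
tcp_pos: [0.4497, -0.0321, 0.087]
tcp_rot: [0.001, 0.851, 0.526, 0.0]
ft_force: [-1.6, -6.1, 9.7]
gripper_width: 0.0193
gripper_force: 21.7
```

drive_tool(
  targets=[
    {"tx": 0.0001, "ty": 0.0028, "tz": 0, "yaw": 0},
  ],
)

```text
t: 9.78
tcp_pos: [0.4498, -0.0294, 0.087]
tcp_rot: [0.001, 0.851, 0.526, 0.0]
ft_force: [-0.7, -6.0, 9.3]
gripper_width: 0.0194
gripper_force: 21.7
```

drive_tool(
  targets=[
    {"tx": 0.0002, "ty": 0.0027, "tz": 0, "yaw": 0},
  ],
)

```text
t: 9.9
tcp_pos: [0.4499, -0.0268, 0.087]
tcp_rot: [0.001, 0.851, 0.526, 0.0]
ft_force: [-1.6, -7.6, 9.4]
gripper_width: 0.0193
gripper_force: 21.7
```

drive_tool(
  targets=[
    {"tx": 0.0003, "ty": 0.0028, "tz": 0, "yaw": 0},
  ],
)

```text
t: 10.02
tcp_pos: [0.4502, -0.024, 0.087]
tcp_rot: [0.001, 0.851, 0.526, 0.0]
ft_force: [-0.7, -5.8, 9.6]
gripper_width: 0.0189
gripper_force: 21.7
```

drive_tool(
  targets=[
    {"tx": 0.0003, "ty": 0.0027, "tz": 0, "yaw": 0},
  ],
)

```text
t: 10.15
tcp_pos: [0.4506, -0.0211, 0.087]
tcp_rot: [0.001, 0.851, 0.526, 0.0]
ft_force: [-0.1, -3.3, 8.9]
gripper_width: 0.0192
gripper_force: 21.7
```

drive_tool(
  targets=[
    {"tx": 0.0004, "ty": 0.0027, "tz": 0, "yaw": 0},
  ],
)

```text
t: 10.28
tcp_pos: [0.451, -0.0182, 0.087]
tcp_rot: [0.001, 0.851, 0.525, 0.001]
ft_force: [-1.8, -0.4, 8.5]
gripper_width: 0.0189
gripper_force: 21.8
```

drive_tool(
  targets=[
    {"tx": 0.0005, "ty": 0.0027, "tz": 0, "yaw": 0},
  ],
)

```text
t: 10.4
tcp_pos: [0.4516, -0.0153, 0.087]
tcp_rot: [0.0, 0.851, 0.525, 0.001]
ft_force: [0.0, 1.0, 8.3]
gripper_width: 0.0193
gripper_force: 21.8
```

drive_tool(
  targets=[
    {"tx": 0.0006, "ty": 0.0027, "tz": 0, "yaw": 0},
  ],
)

```text
t: 10.52
tcp_pos: [0.4521, -0.0124, 0.087]
tcp_rot: [0.0, 0.851, 0.525, 0.001]
ft_force: [-1.2, -0.1, 8.4]
gripper_width: 0.0192
gripper_force: 21.8
```

drive_tool(
  targets=[
    {"tx": 0.0006, "ty": 0.0027, "tz": 0, "yaw": 0},
  ],
)

```text
t: 10.65
tcp_pos: [0.4528, -0.0097, 0.087]
tcp_rot: [0.0, 0.851, 0.525, 0.001]
ft_force: [-0.8, -0.4, 8.5]
gripper_width: 0.0194
gripper_force: 21.8
```

drive_tool(
  targets=[
    {"tx": -0.0007, "ty": -0.0036, "tz": 0, "yaw": 0},
    {"tx": -0.0013, "ty": -0.0072, "tz": 0, "yaw": 0},
    {"tx": -0.0019, "ty": -0.0107, "tz": 0, "yaw": 0},
    {"tx": -0.0025, "ty": -0.0145, "tz": 0, "yaw": 0},
    {"tx": -0.0025, "ty": -0.0143, "tz": 0, "yaw": 0},
  ],
)

```text
t: 11.28
tcp_pos: [0.4502, -0.0242, 0.087]
tcp_rot: [0.0, 0.851, 0.525, 0.001]
ft_force: [-0.9, -1.5, 8.5]
gripper_width: 0.0194
gripper_force: 21.7
```

drive_tool(
  targets=[
    {"tx": 0, "ty": 0, "tz": 0, "yaw": 0},
    {"tx": 0, "ty": 0, "tz": 0, "yaw": 0},
    {"tx": 0, "ty": 0, "tz": 0, "yaw": 0},
    {"tx": 0, "ty": 0, "tz": 0, "yaw": 0},
  ],
  grip=0.5,
)

```text
t: 11.78
tcp_pos: [0.4495, -0.0242, 0.0862]
tcp_rot: [-0.0, 0.851, 0.525, -0.0]
ft_force: [0.0, -0.2, -0.1]
gripper_width: 0.0427
gripper_force: 0.0
```

drive_tool(
  targets=[
    {"tx": 0, "ty": 0, "tz": 0.03, "yaw": 0},
    {"tx": 0, "ty": 0, "tz": 0.08, "yaw": 0},
    {"tx": 0, "ty": 0, "tz": 0.13, "yaw": 0},
    {"tx": 0, "ty": 0.05, "tz": 0.14, "yaw": 0},
    {"tx": 0, "ty": 0.1, "tz": 0.14, "yaw": 0},
    {"tx": 0, "ty": 0.15, "tz": 0.14, "yaw": 0},
    {"tx": 0.03, "ty": 0.2, "tz": 0.14, "yaw": 0},
    {"tx": 0.05, "ty": 0.24, "tz": 0.14, "yaw": 0},
  ],
)

```text
t: 12.78
tcp_pos: [0.5003, 0.2179, 0.2264]
tcp_rot: [0.0, 0.851, 0.526, 0.0]
ft_force: [1.1, 0.0, -0.6]
gripper_width: 0.0426
gripper_force: 0.0
```

Run:
```python
from h import *
print(status.get_obs()["tcp_pos"],status.get_obs()["tcp_rot"])
I={n:eyes.snapshot(n)[...,::-1].copy() for n in("top","side")}
for n in I: cv2.imwrite(f"pics/{n}1.png",I[n])
a=cv2.resize(I["top"][120:290,120:390],(800,504)); cv2.imwrite("pics/c2.png",a)
```

```text
[0.50029557 0.21789706 0.22643469] [7.31991542e-05 8.50582926e-01 5.25840786e-01 3.85099620e-04]
```

View pics/c2.png

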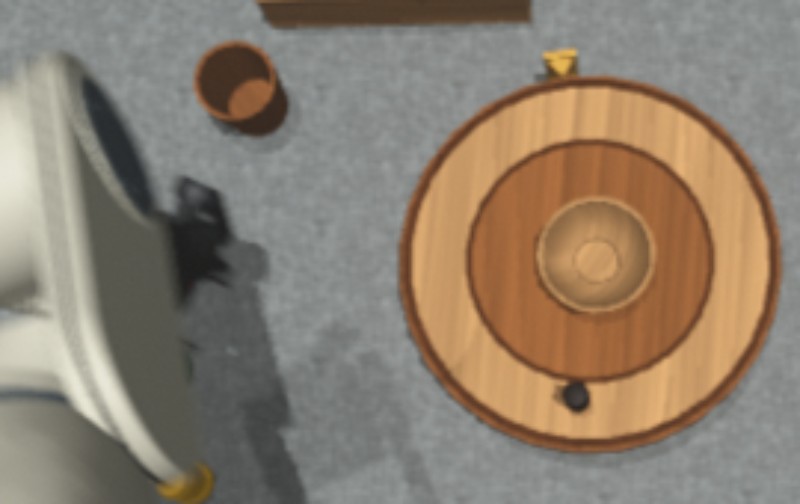

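The knob is now at crop (576,397), opposite the pointer (562,65), and the bowl is still centred. Next I check the angle and go above the red peg for a wrist look.

drive_tool(
  targets=[
    {"tx": 0.01, "ty": 0.02, "tz": 0, "yaw": -10},
    {"tx": 0.02, "ty": 0.04, "tz": 0, "yaw": -20},
    {"tx": 0.03, "ty": 0.06, "tz": 0, "yaw": -30},
    {"tx": 0.045, "ty": 0.08, "tz": 0, "yaw": -40},
    {"tx": 0.06, "ty": 0.09, "tz": 0, "yaw": -49},
    {"tx": 0.0665, "ty": 0.092, "tz": -0.03, "yaw": -57},
    {"tx": 0.0665, "ty": 0.092, "tz": -0.06, "yaw": -57},
    {"tx": 0.0665, "ty": 0.092, "tz": -0.06, "yaw": -57},
  ],
  grip=0,
)

```text
t: 13.88
tcp_pos: [0.5641, 0.3061, 0.1637]
tcp_rot: [0.001, 0.998, 0.056, -0.003]
ft_force: [0.7, -0.4, -0.7]
gripper_width: 0.0856
gripper_force: 0.0
```

Run:
```python
from h import *
C=np.array([.5585,-.0378])
for n,px,z in(("knobtop",(314.4-.2,254.2),.117),("ptr tip",(310,144.5),.072),("ptr",(309.3,141),.072)):
    p=plane("top",px,z);d=p[:2]-C; print(n,p,np.hypot(*d),np.arctan2(d[1],d[0]))
print(status.get_obs()["tcp_pos"])
p=eyes.camera_params("wrist"); im=eyes.snapshot("wrist")[...,::-1].copy(); cv2.imwrite("pics/w2.png",im)
h=cv2.cvtColor(im,cv2.COLOR_BGR2HSV); m=cv2.inRange(h,(0,150,40),(8,255,255))|cv2.inRange(h,(174,150,40),(180,255,255))
for c in cv2.findContours(m,0,1)[0]:
    if cv2.contourArea(c)>150:
        x,y,w,hh=cv2.boundingRect(c); print((x,y,w,hh),cv2.contourArea(c), "cen z.03",plane("wrist",cen(c),.03,p), "foot",plane("wrist",(x+w/2,y+hh),.0,p),"top",plane("wrist",(x+w/2,y),.06,p))
```

```text
knobtop [ 0.44591372 -0.02698609  0.117     ] 0.11310442295694276 3.045836396515748
ptr tip [ 0.7085738 -0.0201643  0.072    ] 0.15110646125446459 0.11697703019832524
ptr [ 0.71712996 -0.01865985  0.072     ] 0.15978049896654795 0.1200786028913132
[0.56408718 0.30605699 0.16369494]
(51, 461, 35, 19) 443.5 cen z.03 [0.32321172 0.48528821 0.03      ] foot [0.27947194 0.50631744 0.        ] top [0.36679058 0.46748905 0.06      ]
(288, 183, 47, 59) 2203.0 cen z.03 [0.56811534 0.30865079 0.03      ] foot [0.53727534 0.30521729 0.        ] top [0.59295119 0.31087005 0.06      ]
```

View pics/w2.png

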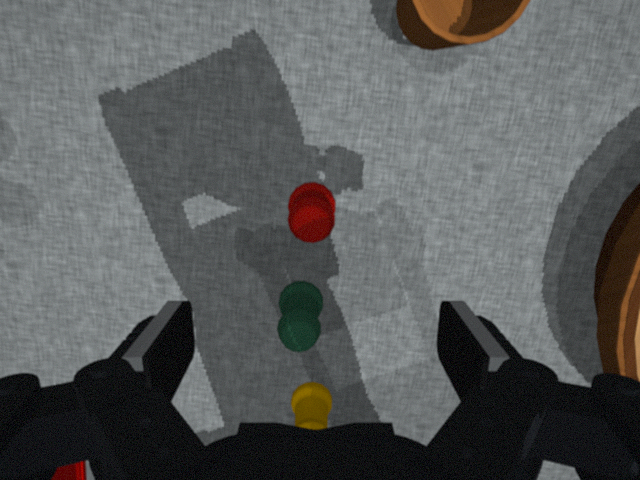

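drive_tool(
  targets=[
    {"tx": 0.001, "ty": 0, "tz": -0.05, "yaw": 0},
    {"tx": 0.001, "ty": -0.001, "tz": -0.09, "yaw": 0},
    {"tx": 0.001, "ty": -0.001, "tz": -0.13, "yaw": 0},
    {"tx": 0.001, "ty": -0.001, "tz": -0.155, "yaw": 0},
    {"tx": 0.001, "ty": -0.001, "tz": -0.155, "yaw": 0},
    {"tx": 0.001, "ty": -0.001, "tz": -0.155, "yaw": 0},
  ],
)

```text
t: 14.68
tcp_pos: [0.5684, 0.3073, 0.0133]
tcp_rot: [-0.001, 0.998, 0.056, 0.001]
ft_force: [0.4, 0.1, -0.2]
gripper_width: 0.0854
gripper_force: 0.0
```

drive_tool(
  targets=[
    {"tx": 0, "ty": 0, "tz": 0, "yaw": 0},
    {"tx": 0, "ty": 0, "tz": 0, "yaw": 0},
    {"tx": 0, "ty": 0, "tz": 0, "yaw": 0},
    {"tx": 0, "ty": 0, "tz": 0, "yaw": 0},
    {"tx": 0, "ty": 0, "tz": 0, "yaw": 0},
    {"tx": 0, "ty": 0, "tz": 0, "yaw": 0},
  ],
  grip=0.75,
  newtons=25,
)

```text
t: 15.42
tcp_pos: [0.5674, 0.3069, 0.012]
tcp_rot: [-0.0, 0.998, 0.056, 0.0]
ft_force: [-0.9, -1.3, 6.0]
gripper_width: 0.0296
gripper_force: 24.0
```

drive_tool(
  targets=[
    {"tx": 0, "ty": 0, "tz": 0.02, "yaw": 0},
    {"tx": 0, "ty": 0, "tz": 0.06, "yaw": 0},
    {"tx": 0, "ty": 0, "tz": 0.11, "yaw": 0},
    {"tx": 0, "ty": 0, "tz": 0.15, "yaw": 0},
    {"tx": 0.015, "ty": -0.04, "tz": 0.16, "yaw": 0},
    {"tx": 0.03, "ty": -0.08, "tz": 0.16, "yaw": 0},
    {"tx": 0.045, "ty": -0.12, "tz": 0.16, "yaw": 0},
    {"tx": 0.06, "ty": -0.16, "tz": 0.16, "yaw": 0},
  ],
)

```text
t: 16.42
tcp_pos: [0.6275, 0.1455, 0.1726]
tcp_rot: [-0.0, 0.998, 0.056, 0.0]
ft_force: [0.0, 0.1, -0.9]
gripper_width: 0.0294
gripper_force: 24.4
```

drive_tool(
  targets=[
    {"tx": 0.01, "ty": -0.04, "tz": 0, "yaw": 0},
    {"tx": 0.02, "ty": -0.08, "tz": 0, "yaw": 0},
    {"tx": 0.035, "ty": -0.12, "tz": 0, "yaw": 0},
    {"tx": 0.045, "ty": -0.155, "tz": 0, "yaw": 0},
    {"tx": 0.0483, "ty": -0.1707, "tz": -0.02, "yaw": 0},
    {"tx": 0.0483, "ty": -0.1707, "tz": -0.04, "yaw": 0},
    {"tx": 0.0483, "ty": -0.1707, "tz": -0.04, "yaw": 0},
  ],
)

```text
t: 17.3
tcp_pos: [0.6729, -0.0227, 0.1282]
tcp_rot: [-0.0, 0.998, 0.056, -0.003]
ft_force: [-0.4, -0.5, -0.6]
gripper_width: 0.0293
gripper_force: 24.4
```

Run:
```python
from h import *
print(status.get_obs()["tcp_pos"])
p=eyes.camera_params("wrist"); im=eyes.snapshot("wrist")[...,::-1].copy(); s=eyes.snapshot("side")[...,::-1].copy()
cv2.imwrite("pics/both.png",np.hstack([cv2.resize(im,(400,300)),cv2.resize(s[150:330,160:400],(400,300))]))
```

```text
[ 0.67291783 -0.02270666  0.12821829]
```

View pics/both.png

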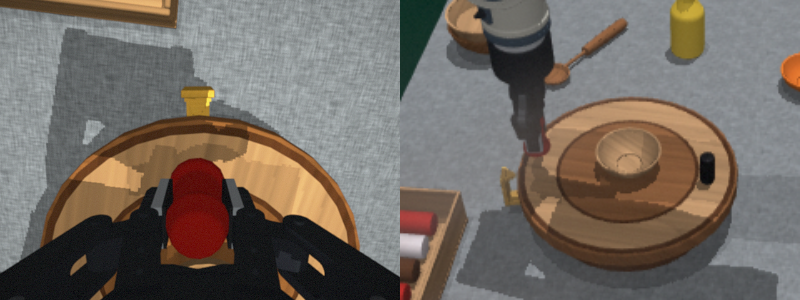

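The peg is upright in the grip at (197,210), in line with the pointer at (199,100). Lowering it now.

drive_tool(
  targets=[
    {"tx": 0, "ty": 0, "tz": -0.02, "yaw": 0},
    {"tx": 0, "ty": 0, "tz": -0.035, "yaw": 0},
    {"tx": 0, "ty": 0, "tz": -0.042, "yaw": 0},
    {"tx": 0, "ty": 0, "tz": -0.046, "yaw": 0},
    {"tx": 0, "ty": 0, "tz": -0.047, "yaw": 0},
    {"tx": 0, "ty": 0, "tz": -0.047, "yaw": 0},
  ],
)

```text
t: 18.15
tcp_pos: [0.6757, -0.024, 0.0847]
tcp_rot: [0.0, 0.998, 0.056, 0.0]
ft_force: [0.2, 0.2, -0.9]
gripper_width: 0.0298
gripper_force: 24.4
```

Not touching yet, so I go slightly lower.

drive_tool(
  targets=[
    {"tx": 0, "ty": 0, "tz": -0.0007, "yaw": 0},
    {"tx": 0, "ty": 0, "tz": -0.0012, "yaw": 0},
    {"tx": 0, "ty": 0, "tz": -0.0012, "yaw": 0},
  ],
)

```text
t: 18.52
tcp_pos: [0.6758, -0.024, 0.084]
tcp_rot: [0.0, 0.998, 0.056, 0.0]
ft_force: [-2.0, 0.5, 5.9]
gripper_width: 0.0294
gripper_force: 24.9
```

drive_tool(
  targets=[
    {"tx": 0, "ty": 0, "tz": 0, "yaw": 0},
    {"tx": 0, "ty": 0, "tz": 0, "yaw": 0},
    {"tx": 0, "ty": 0, "tz": 0, "yaw": 0},
    {"tx": 0, "ty": 0, "tz": 0, "yaw": 0},
  ],
  grip=0.3,
)

```text
t: 19.02
tcp_pos: [0.6753, -0.024, 0.083]
tcp_rot: [-0.0, 0.998, 0.056, -0.0]
ft_force: [-0.2, -0.0, 0.5]
gripper_width: 0.0599
gripper_force: 0.0
```

drive_tool(
  targets=[
    {"tx": 0, "ty": 0, "tz": 0.015, "yaw": 0},
    {"tx": 0, "ty": 0, "tz": 0.04, "yaw": 0},
    {"tx": 0, "ty": 0, "tz": 0.08, "yaw": 0},
    {"tx": 0, "ty": 0, "tz": 0.13, "yaw": 0},
    {"tx": 0, "ty": 0.05, "tz": 0.15, "yaw": 0},
    {"tx": 0, "ty": 0.11, "tz": 0.15, "yaw": 0},
    {"tx": 0, "ty": 0.17, "tz": 0.15, "yaw": 0},
    {"tx": 0, "ty": 0.22, "tz": 0.15, "yaw": 0},
  ],
)

```text
t: 20.02
tcp_pos: [0.6753, 0.1983, 0.2347]
tcp_rot: [-0.0, 0.998, 0.056, 0.001]
ft_force: [0.9, -0.2, 0.2]
gripper_width: 0.06
gripper_force: 0.0
```

Run:
```python
from h import *
I={n:eyes.snapshot(n)[...,::-1].copy() for n in("top","side")}
for n in I: cv2.imwrite(f"pics/{n}2.png",I[n])
cv2.imwrite("pics/end.png",np.hstack([cv2.resize(I["top"][120:280,230:390],(400,400)),cv2.resize(I["side"][170:330,200:360],(400,400))]))
```

```text
(no output)
```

View pics/end.png

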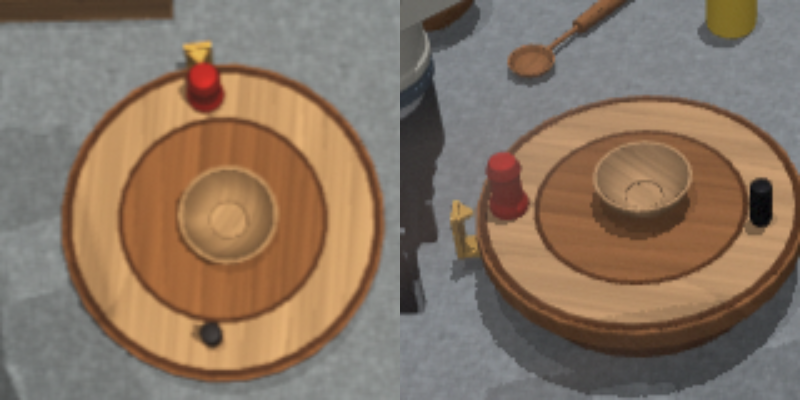

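The red peg stands upright at (205,92), in the ring at the pointer. The knob has not moved and the bowl is centred. Handing in.

```bash
python3 -c "
from cell import close_job; print(close_job())"
```

```text
the job is handed in; nothing more can be done
None
```

I handed the job in with the tray let go on its tight spot, about 1.93 rad anticlockwise from the start, and the red peg upright on the pale ring at the pointer; the judge's result wasn't shown.

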